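# Snap the end cap onto a guard cartridge with the bench cap press

### The arm

A 6-joint arm with a two-finger parallel gripper is mounted at the origin on the work surface. World frame = base frame: x ahead of the robot, y to its left, z up, the work surface at z = 0. Lengths are in m, angles in rad, forces in N, time in s.
With the tool pointing down it reaches from about 0.25 to 0.725 m from the base axis. Payload 4 kg.
Tool frame: the origin (TCP) lies between the finger pads; the fingertips stand 17 mm ahead of it and the grasp point (between the pads) lies 2 mm behind it; z points along the fingers, y is the direction in which the jaws open and shut (so a half turn about z gives the same grasp; the last joint's range is limited). The gripper opens to 85 mm and grips with 20 to 120 N. Pads are 22 mm wide; open, the fingers measure 114 mm over their backs; the gripper's body (76 mm by 85 mm) begins 54 mm behind the grasp point. The pads swing forward as they close: fully open they stand 13 mm farther back than shut.
Start: joints at [-1.257, 0.241, 0.005, 1.335, 0, 1.571], TCP at [0.154, -0.476, 0.226] pointing down, gripper open.
Joint ranges: [-2.72, 2.72], [-1.05, 1.87], [-1.09, 1.28], [-1.99, 2.15], [-1.42, 1.44], [-3.14, 3.14]. Speed limits (rad/s): [2.79, 2.79, 3.14, 3.14, 3.14, 3.14].

### API

Orientations are given as a unit quaternion [x, y, z, w].
In Python, from workcell import readout, viewer, order gives the robot as it stands. The module is installed in compiled form; this text tells all that it offers.
- The arm moves only by the shell command python3 -m crank 'ROWS'. ROWS is text: rows parted by semicolons, each of 7 numbers parted by spaces: the shift along the tool's x, y, z in m, then the turn, a rotation vector about the tool's x, y, z in rad, then the gripper's target within -1 to 1 (shut at 1, half-way at 0, fully open at -1). A call has 1 to 20 rows; each row shifts and turns the pose as measured when the row begins, along the tool's axes as they then stand; what a row does not reach is not made up. A row lasts 1/12 s, in which the tool goes at most 41.7 mm and 7.16 degrees, less where a joint would pass 70% of its speed; a pose out of reach is approached as far as the arm can. A call with a gripper value outside its range is refused whole. The fingers move at their own pace and stop on an object; the grip force is fixed at half the most. Time passes only in rows, so rows that do not move let the fingers close. It gives the time, the measured TCP pose, the force and the opening at its end, in the units of the state.
- readout.get_obs(): the state, without advancing time (a new reading comes with each control period).
- viewer.camera(name): name is "side" or "top"; returns the picture (384x512x3 uint8, red, green, blue); there is no depth.
- viewer.calibration(name): a dict with "fx", "fy", "cx", "cy" (pixels), "D" ([k1, k2, p1, p2, k3] as OpenCV has them; the pictures are not rectified), "eye" and "rotation" of the camera in the world. Camera axes: x right, y down, z forward; pixel columns grow to the right and rows downward; lengths in m; the calibration is good to about 2 mm. A picture is of the moment at which its call begins. calibration takes no time and is no camera call.
- order.job_done(): hands the job in, once; it reports no verdict.
The state is a dict: "clock": time; "joint_pos": joint angles; "joint_vel": joint speeds; "tau": joint torques, N m; "eef_pos": TCP position; "tool_rot": TCP orientation; "ft_force": force on the tool from outside, world axes, zero at the start; "ft_torque": the same for the moment, N m; "grip_width": finger opening in m.
Only numpy, scipy, OpenCV 4.12 (cv2) and the standard library are available. Lean on these libraries where they do the work, as an engineer would, in place of code of your own. Each camera call takes 0.05 s, during which the arm holds its last target. There are 200 camera calls.

### The job

Take the cartridge whose blue end cap still stands off its tube out of the green tray, lay it in the cradle of the cap press and let go of it. Then squeeze the press's two blue handles together slowly, only until the resistance has peaked and given way and the cap is fully home, where it just firms up again; squeezing on hard crushes the cartridge. Let the handles spring open, leave the cartridge in the cradle, and do not disturb the finished cartridge, the bottle or the beaker.

Things in the scene. Friction and masses are not known exactly. Their poses are not given: they have to be found in the camera images.
- cartridge: the cartridge to close: steel tube, diameter 22 mm, about 0.18 kg, blue ring, blue cap on one end with a 6 mm gap showing a red spigot. Lies level; origin on its axis at the middle of its open length of 64 mm; x runs along it to the cap. Tube from x = -32 to +14 mm, cap +20 to +32 mm (home: +14 to +26). Take it across the tube at the origin. It may lie in the cradle either way round.
- cap (a joint): how far the cap has been pushed on: 0 m off, 0.006 m fully home, against the tube. It resists from the start, most near 1 to 2 mm (13 to 16 N along the tube); then the resistance falls away, to nothing at 4.8 mm, past which the cap pulls itself home and stays. Stopped short of 5 mm it may stick half way. Once it is home, pressing on meets a hard stop.
- finished: a bystander: a like cartridge already closed (black cap and ring, no gap, 58 mm long), lying in the other place of the tray. Origin on its axis, 32 mm from its plain end; x axis towards the cap.
- tray: green tray, 170 x 90 x 12 mm, fixed, origin at the centre of its underside. Two places with white V supports at x = -37.5 and +37.5 mm; the cartridges lie along the tray's y axis, their axes 45 mm above the bench. Which place holds which varies. Between the supports the middle 34 mm of each place is open for the fingers.
- cradle (a point): where the cartridge's origin goes in the press: on its axis, 60 mm above the bench, over two white V supports. x points from the handles to the cradle, y along the cradle (the cartridge lies along y), z up. The supports reach from 17 to 31 mm either side along y; the 34 mm between them is open for the fingers, down to the base plate 48 mm below.
- press: the cap press, fixed to the bench; axes as the cradle's. Origin on its underside, below the pivots of both handles; the cradle point is 75 mm off in x+, the grips point 100 mm in x-. Grey base 130 mm wide from x = -57 to +118 mm, 12 mm thick; white housing 120 mm wide, 72 mm high, from x = -36 to +22 mm.
- jaw_left: steel jaw with a brass adjusting screw on the y+ side of the cradle; origin 60 mm above the press's origin. The jaws press the cartridge's ends along y, moving equally; open, their faces stand at y = -41 mm and, by the unknown screw setting, +37 to +45 mm. A force on the cartridge of twice the cap's peak resistance crushes it.
- grips (a point): the middle between the two handles at the best place to squeeze them, 60 mm above the bench; axes as the cradle's: the handles stand on the y+ and y- sides and close along y. The bars are 11 mm thick, 22 mm high (49 to 71 mm above the bench) and reach from 49 to 136 mm from the pivots. Open, they measure 66 mm over their outer faces here. The fingers go outside both bars, from above.
- handle_left (a joint): angle of the handles (geared, both alike): 0 rad open, 0.19 at their stop. Each rad moves each jaw 80 mm and each handle 100 mm at the grips point. The cap goes home between 0.12 and 0.18 rad, depending on the screw. Each handle needs 0.8 times the force at the cartridge, plus 1 to 4 N of the spring that opens them again.
- reagent: a bystander: amber bottle with a red cap, 64 mm in diameter, 130 mm high; origin at the centre of its underside.
- beaker: a bystander: small clear beaker, 60 mm in diameter, 60 mm high; origin at the centre of its underside.
Things that resemble listed ones, but are neither listed nor needed, are in the scene too. Leave any pink or purple look-alike of the cartridge alone.

How it is judged:
By the outcome, as a careful person would: the job done as asked, in the order asked, and still so for the second after the job is handed in, with the robot touching nothing.
It also fails if it takes over 58 s, if anything falls off the work surface, if the arm or the gripper's body presses on something with over 40 N, if the wrist force passes 120 N, or if a joint passes its speed limit or range.

## Working session

There is one attempt and no reset: what is moved stays moved. The work goes in short steps, Python scripts to look and compute and a shell command to move; the robot and the scene stay as the last step left them, time stands still between calls to the robot, and variables do not carry over. Pictures are saved under pics/ and viewed, about 8 in all and at most 12, crops included, and the job is handed in when it is done.

```bash
mkdir -p pics
python3 - <<'E'
from workcell import readout, viewer
import cv2
for n in ("top","side"):
    im=viewer.camera(n); cv2.imwrite(f"pics/{n}0.png",im[:,:,::-1]); print(n,viewer.calibration(n))
o=readout.get_obs(); print(o)
E
```

```text
top {'fx': 437.72210939756366, 'fy': 437.72210939756366, 'cx': 245.98128063748447, 'cy': 189.27174647516614, 'D': array([-0.05478018,  0.        ,  0.        ,  0.        ,  0.        ]), 'eye': array([0.48721511, 0.08428721, 0.90692911]), 'rotation': array([-0.70494541,  0.70579345, -0.05598371,  0.04211172])}
side {'fx': 381.38209404221124, 'fy': 381.38209404221124, 'cx': 252.08838355648916, 'cy': 190.2944542838571, 'D': array([-0.05388235,  0.        ,  0.        ,  0.        ,  0.        ]), 'eye': array([0.15023883, 0.65048657, 0.55880569]), 'rotation': array([-0.280326  ,  0.84425579, -0.4336332 ,  0.14356789])}
{'clock': 0.1, 'joint_pos': array([-1.25696934e+00,  2.41328757e-01,  3.84872667e-03,  1.33518970e+00,
       -3.38005818e-05,  1.57081685e+00]), 'joint_vel': array([-0.00129799, -0.00190696,  0.00276409, -0.00037435, -0.00032171,
        0.00144504]), 'tau': array([-7.26662875e-04, -3.73137331e+01,  2.53010505e+01,  1.08808035e-02,
        1.00565478e-05, -1.13162152e-06]), 'eef_pos': array([ 0.15416255, -0.47503436,  0.22510252]), 'tool_rot': array([ 9.87715484e-01,  1.56260181e-01, -1.63081082e-04, -9.22552524e-04]), 'ft_force': array([-0.41410398,  0.43286285,  0.05111368]), 'ft_torque': array([-0.0305219 , -0.01218209,  0.0019963 ]), 'grip_width': 0.08523460725524358}
```

View pics/top0.png

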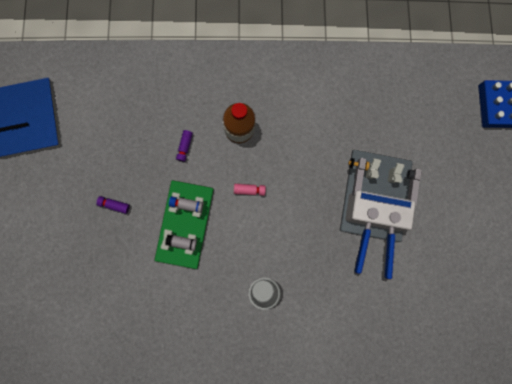

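View pics/side0.png

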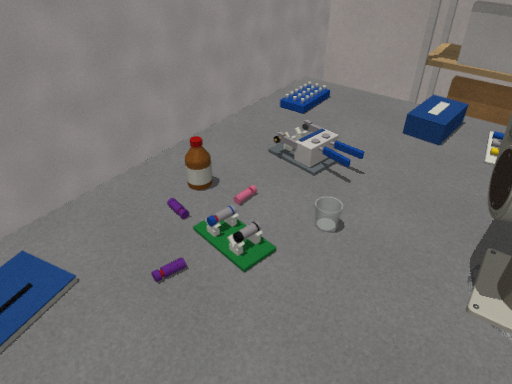

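The top view shows these candidates for the cartridge:
- (186,205): blue cap and blue ring, in the tray.
- (180,242): black cap, in the tray (the finished one).
- (250,190): pink look-alike.
- (184,146) and (114,205): purple look-alikes.

(186,205) fits the description. The press is at (385,200), with its handles pointing down in the image. I'll confirm this in a crop and measure.

```bash
cat > h.py <<'E'
import numpy as np, cv2
from scipy.spatial.transform import Rotation as R
from workcell import readout, viewer
def ray(n,uv):
    c=viewer.calibration(n); K=np.array([[c['fx'],0,c['cx']],[0,c['fy'],c['cy']],[0,0,1]])
    p=cv2.undistortPoints(np.array(uv,float).reshape(-1,1,2),K,c['D']).reshape(-1,2)
    return c['eye'], R.from_quat(c['rotation']).apply(np.c_[p,np.ones(len(p))])
def onz(n,uv,z):
    e,d=ray(n,uv); return e+d*((z-e[2])/d[:,2])[:,None]
def tri(a,b):
    e1,d1=ray('top',a);e2,d2=ray('side',b);d1=d1[0];d2=d2[0]
    s=np.linalg.lstsq(np.c_[d1,-d2],e2-e1,rcond=None)[0]
    p,q=e1+s[0]*d1,e2+s[1]*d2; return (p+q)/2,np.linalg.norm(p-q)
def proj(n,P):
    c=viewer.calibration(n); K=np.array([[c['fx'],0,c['cx']],[0,c['fy'],c['cy']],[0,0,1]])
    r=R.from_quat(c['rotation']).inv(); 
    return cv2.projectPoints(np.atleast_2d(np.array(P,float)),r.as_rotvec(),-r.apply(c['eye']),K,c['D'])[0].reshape(-1,2)
def blobs(im,lo,hi,amin=8):
    hsv=cv2.cvtColor(im,cv2.COLOR_RGB2HSV); m=cv2.inRange(hsv,lo,hi)
    n,l,s,c=cv2.connectedComponentsWithStats(m)
    return m,[(np.round(c[i],1),s[i,4],s[i,:4]) for i in range(1,n) if s[i,4]>=amin],l
E
python3 - <<'E'
from h import *
T=cv2.imread('pics/top0.png')[:,:,::-1].copy();S=cv2.imread('pics/side0.png')[:,:,::-1].copy()
a=cv2.resize(T[175:275,145:225],None,fx=5,fy=5,interpolation=cv2.INTER_CUBIC)[:500]
b=cv2.resize(T[145:285,335:430],(339,500),interpolation=cv2.INTER_CUBIC)
cv2.imwrite('pics/crop1.png',np.hstack([a,b])[:,:,::-1])
for n,I in(('top',T),('side',S)):
    for nm,lo,hi in(('green',(50,120,50),(75,255,255)),('blue',(105,150,60),(125,255,255)),('white',(0,0,165),(179,40,255)),('red',(0,150,80),(6,255,255))):
        m,bl,l=blobs(I,lo,hi); print(n,nm,[(tuple(c),int(s),tuple(map(int,x))) for c,s,x in bl if c[0]>120])
m,_,_=blobs(T,(50,120,50),(75,255,255))
m=cv2.morphologyEx(m,cv2.MORPH_CLOSE,np.ones((15,15)))
c=max(cv2.findContours(m,0,1)[0],key=cv2.contourArea); box=cv2.boxPoints(cv2.minAreaRect(c)); w=onz('top',box,.012)
print(box,w,np.linalg.norm(np.diff(w,axis=0),axis=1),w.mean(0))
# handles
m,bl,l=blobs(T,(105,150,60),(125,255,255),60)
for k in np.unique(l):
    ys,xs=np.where(l==k)
    if k and len(xs)>60 and xs.mean()>300 and xs.mean()<450:
        r=cv2.minAreaRect(np.c_[xs,ys].astype(np.float32)); print('hd',r,onz('top',cv2.boxPoints(r),.071).round(4).tolist())
E
```

```text
top green [((np.float64(184.6), np.float64(225.0)), 2403, (155, 181, 58, 88))]
top blue [((np.float64(497.6), np.float64(102.8)), 942, (484, 81, 28, 44)), ((np.float64(385.6), np.float64(199.8)), 197, (362, 194, 48, 13)), ((np.float64(172.2), np.float64(201.2)), 48, (170, 197, 6, 10)), ((np.float64(362.7), np.float64(250.9)), 247, (356, 230, 15, 43)), ((np.float64(390.1), np.float64(256.0)), 254, (386, 234, 9, 45))]
top white [((np.float64(157.3), np.float64(24.0)), 18, (155, 23, 8, 5)), ((np.float64(181.8), np.float64(29.3)), 226, (158, 23, 36, 12)), ((np.float64(360.9), np.float64(31.6)), 57, (355, 29, 11, 7)), ((np.float64(498.0), np.float64(84.5)), 16, (496, 83, 5, 4)), ((np.float64(499.5), np.float64(98.7)), 14, (498, 97, 4, 4)), ((np.float64(501.0), np.float64(113.5)), 16, (499, 112, 5, 4)), ((np.float64(382.3), np.float64(211.9)), 967, (353, 191, 61, 37))]
top red [((np.float64(238.8), np.float64(109.9)), 198, (231, 103, 17, 15))]
side green [((np.float64(236.4), np.float64(244.9)), 1494, (194, 220, 82, 52))]
side blue [((np.float64(308.2), np.float64(86.6)), 9, (306, 86, 5, 2
[... 1815 characters left out ...]
]] [0.16823648 0.09015136 0.16782767] [0.54133733 0.19335832 0.012     ]
hd ((385.5452880859375, 199.75848388671875), (48.406455993652344, 3.9929182529449463), 10.619654655456543) [[0.5884, -0.1563, 0.071], [0.5961, -0.1581, 0.071], [0.5785, -0.2516, 0.071], [0.5708, -0.2497, 0.071]]
hd ((362.6106262207031, 251.0258026123047), (5.745663166046143, 43.855316162109375), 13.13402271270752) [[0.446, -0.1386, 0.071], [0.5269, -0.1607, 0.071], [0.5243, -0.1715, 0.071], [0.4435, -0.1492, 0.071]]
hd ((390.0710144042969, 256.00506591796875), (5.699763774871826, 44.31566619873047), 4.085616588592529) [[0.4339, -0.1976, 0.071], [0.5177, -0.2072, 0.071], [0.5168, -0.2184, 0.071], [0.433, -0.2085, 0.071]]
```

View pics/crop1.png

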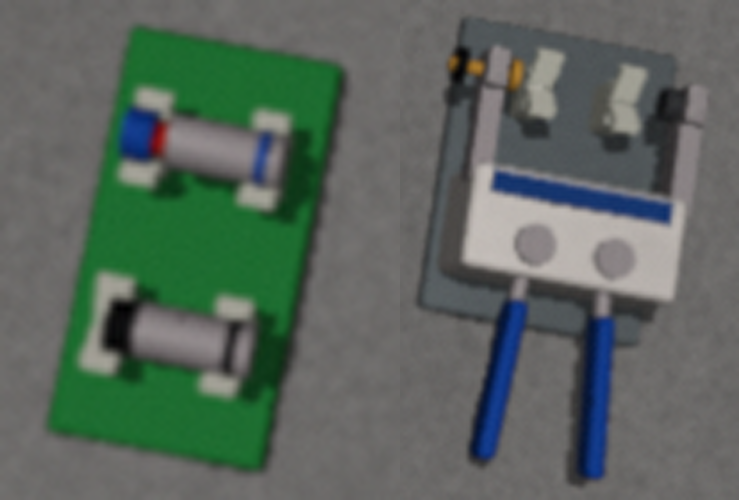

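The crop confirms it: the upper cartridge, crop (205,145), i.e. top (186,205), has a blue cap with a red gap and a blue ring. The lower one, top (180,242), is black and closed. The press's V supports are at about top (374.5,169) and (398,174), with the brass screw on the left at (461,65) in the crop.

Run:
```python
from h import *
np.set_printoptions(precision=4,suppress=True)
print('cap tri',tri((172.2,201.2),(211.1,220.4)))
ends=onz('top',[(169.4,201.6),(203.2,207.6)],.047);print('ends',ends,np.linalg.norm(ends[0]-ends[1]),ends.mean(0))
v=ends[0]-ends[1];print('cart ang',np.degrees(np.arctan2(v[1],v[0])))
print('handles tri L',tri((362.7,250.9),(348.8-12.6,156.5)),tri((362.7,250.9),(348.8,149.3)),'R',tri((390.1,256),(348.8,149.3)),tri((390.1,256),(336.2,156.5)))
print('stripe',tri((385.6,199.8),(311.6,134.3)))
a=np.radians(-10.9);X=np.array([np.cos(a),np.sin(a),0]);Y=np.array([-X[1],X[0],0])
O=np.array([.5711,-.199,0])
for p,z in(((374.5,168.8),.055),((397.8,173.8),.055)):
    w=onz('top',p,z)[0]-O;print('V in press',w@X,w@Y)
T=cv2.imread('pics/top0.png')[:,:,::-1].copy()
m,_,_=blobs(T,(0,0,150),(179,60,255),300);m[:, :340]=0;m[:,425:]=0;m[:185]=0;m=cv2.morphologyEx(m,cv2.MORPH_CLOSE,np.ones((9,9)))
c=max(cv2.findContours(m,0,1)[0],key=cv2.contourArea);r=cv2.minAreaRect(c)
w=onz('top',cv2.boxPoints(r),.072)-O;print('housing',r,np.c_[w@X,w@Y])
w=onz('top',[(239,109.9)],.13);print('bottle',w,'beaker',onz('top',[(263,291)],.06))
```

```text
cap tri (array([0.5835, 0.213 , 0.0443]), np.float64(0.001050884827862117))
ends [[0.5828 0.2184 0.047 ]
 [0.5709 0.1516 0.047 ]] 0.06784105322507522 [0.5769 0.185  0.047 ]
cart ang 79.90887188200222
handles tri L (array([ 0.4842, -0.1594,  0.0577]), np.float64(0.002145992839596959)) (array([ 0.4701, -0.1586,  0.0843]), np.float64(0.033388980086480946)) R (array([ 0.4739, -0.2129,  0.0583]), np.float64(0.002283683423474872)) (array([ 0.4883, -0.2131,  0.0322]), np.float64(0.031705350480140754))
stripe (array([ 0.5827, -0.2036,  0.0728]), np.float64(0.0011845226304160593))
V in press 0.07343467969620872 0.02349802129402579
V in press 0.0724536535357729 -0.024542450367466308
housing ((383.4844970703125, 209.5819854736328), (60.535667419433594, 27.811180114746094), 10.68491268157959) [[-0.0341  0.059 ]
 [ 0.0203  0.0573]
 [ 0.0207 -0.0616]
 [-0.0339 -0.0588]]
bottle [[0.7434 0.0814 0.13  ]] beaker [[0.4105 0.0356 0.06  ]]
```

```bash
python3 -m crank '0 0 0 0 0 -0.1187 -0.2;0 0 0 0 0 -0.1187 -0.2;0 0 0 0 0 -0.1187 -0.2;0 0 0 0 0 -0.1187 -0.2;0 0 0 0 0 -0.1187 -0.2;0 0 0 0 0 -0.1187 -0.2;0 0 0 0 0 -0.1187 -0.2;0 0 0 0 0 -0.1187 -0.2;0 0 0 0 0 -0.1187 -0.2;0 0 0 0 0 0 -0.2'
cat > go.py <<'E'
# prints remaining shift in tool axes to world x y z and yaw(deg of tool x)
import sys; from h import *
t=list(map(float,sys.argv[1:])); o=readout.get_obs(); r=R.from_quat(o['tool_rot']); p=o['eef_pos']
W=R.from_euler('z',t[3],degrees=True)*R.from_euler('x',180,degrees=True)
print('shift',r.inv().apply(np.array(t[:3])-p).round(4),'turn',(r.inv()*W).as_rotvec().round(4),'pos',p.round(4),'w',round(o['grip_width'],4),'F',o['ft_force'].round(1),'t',o['clock'])
E
python3 go.py .578 .186 .225 79.2
```

```text
clock: 0.93
eef_pos: [0.1529, -0.4712, 0.2195]
tool_rot: [0.753, 0.657, 0.003, -0.007]
ft_force: [0.1, -0.5, -0.6]
grip_width: 0.0511
shift [0.7087 0.3322 0.0019] turn [-0.0069 -0.0133  0.0527] pos [ 0.1529 -0.4712  0.2195] w 0.0511 F [ 0.1 -0.5 -0.6] t 0.9333
```

```bash
python3 -m crank '0 0 0 -0.007 -0.013 0.053 -0.2;.036 .0165 0 0 0 0 -0.2;.036 .0165 0 0 0 0 -0.2;.036 .0165 0 0 0 0 -0.2;.036 .0165 0 0 0 0 -0.2;.036 .0165 0 0 0 0 -0.2;.036 .0165 0 0 0 0 -0.2;.036 .0165 0 0 0 0 -0.2;.036 .0165 0 0 0 0 -0.2;.036 .0165 0 0 0 0 -0.2;.036 .0165 0 0 0 0 -0.2;.036 .0165 0 0 0 0 -0.2;.036 .0165 0 0 0 0 -0.2;.036 .0165 0 0 0 0 -0.2;.036 .0165 0 0 0 0 -0.2;.036 .0165 0 0 0 0 -0.2;.036 .0165 0 0 0 0 -0.2;.036 .0165 0 0 0 0 -0.2;.036 .0165 0 0 0 0 -0.2'
python3 go.py .578 .186 .12 79.2
```

```text
clock: 2.52
eef_pos: [0.6013, 0.1132, 0.2134]
tool_rot: [0.797, 0.604, -0.002, -0.001]
ft_force: [1.1, -0.6, 0.8]
grip_width: 0.0513
shift [ 0.0641 -0.0417  0.0934] turn [-0.0037  0.0023 -0.0847] pos [0.6013 0.1132 0.2134] w 0.0513 F [ 1.1 -0.6  0.8] t 2.5167
```

```bash
python3 -m crank '0 0 0 -0.004 0.002 -0.085 -0.2;0 0 0 0 0 0 -0.2'
python3 go.py .578 .186 .12 79.2
```

```text
clock: 2.68
eef_pos: [0.605, 0.1209, 0.2083]
tool_rot: [0.769, 0.639, -0.001, -0.001]
ft_force: [-0.7, 0.2, 0.2]
grip_width: 0.0511
shift [ 0.059  -0.0382  0.0885] turn [-0.003  -0.0004  0.0052] pos [0.605  0.1209 0.2083] w 0.0511 F [-0.7  0.2  0.2] t 2.6833
```

```bash
python3 -m crank '.02 -.013 .005 -0.003 0 0.005 -0.2;.02 -.013 .005 0 0 0 -0.2;.019 -.012 .01 0 0 0 -0.2;0 0 .02 0 0 0 -0.2;0 0 .02 0 0 0 -0.2;0 0 .01 0 0 0 -0.2;0 0 0 0 0 0 -.2'
python3 go.py .578 .186 .043 79.2
```

```text
clock: 3.27
eef_pos: [0.5757, 0.1856, 0.1348]
tool_rot: [0.781, 0.625, -0.001, -0.0]
ft_force: [0.0, 0.1, -1.0]
grip_width: 0.051
shift [0.001  0.0023 0.0917] turn [-0.0023  0.0014 -0.0328] pos [0.5757 0.1856 0.1348] w 0.051 F [ 0.   0.1 -1. ] t 3.2667
```

```bash
python3 -m crank '.001 .002 .01 -0.002 0.001 -0.033 -0.2;0 0 .02 0 0 0 -0.2;0 0 .015 0 0 0 -0.2;0 0 0 0 0 0 -0.2'
python3 go.py .578 .186 .043 79.2
python3 - <<'E'
from h import *
T=viewer.camera('top');S=viewer.camera('side')
a=cv2.resize(T[150:280,130:260],(400,400),interpolation=cv2.INTER_CUBIC);b=cv2.resize(S[170:270,180:280],(400,400),interpolation=cv2.INTER_CUBIC)
cv2.imwrite('pics/g1.png',np.hstack([a,b])[:,:,::-1])
E
```

```text
clock: 3.6
eef_pos: [0.5792, 0.1832, 0.0923]
tool_rot: [0.774, 0.633, 0.001, 0.001]
ft_force: [-0.6, -0.8, -0.8]
grip_width: 0.0513
shift [ 0.0024 -0.0019  0.0493] turn [ 0.0031 -0.001  -0.0112] pos [0.5792 0.1832 0.0923] w 0.0513 F [-0.6 -0.8 -0.8] t 3.6
```

View pics/g1.png

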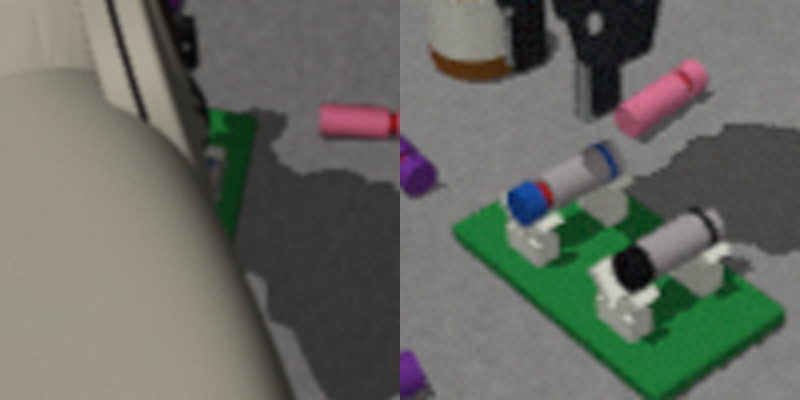

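In the side view (right half) the fingers are at about crop (530,40) and (600,110), above the blue-capped cartridge at (565,185). The arm hides it in the top view. I'll check this against the projection.

Run:
```python
from h import *
P=np.array([.5792,.1832,.0763]);y=np.array([.98,-.19,0])*.0255
q=proj('side',[P,P+y,P-y,[.578,.186,.045],[.578,.186,.056]]);print(((q-[180,170])*4+[400,0]).round())
```

```text
[[564. 128.]
 [534. 106.]
 [595. 150.]
 [565. 178.]
 [564. 162.]]
```

```bash
python3 -m crank '.002 -.002 .01 0.003 -0.001 -0.011 -0.2;0 0 .004 0 0 0 -0.2;0 0 0 0 0 0 -0.2;0 0 0 0 0 0 -0.2'
python3 go.py .578 .186 .043 79.2
python3 - <<'E'
from h import *
S=viewer.camera('side')
cv2.imwrite('pics/g2.png',cv2.resize(S[110:270,150:310],(600,600),interpolation=cv2.INTER_CUBIC)[:,:,::-1])
E
```

```text
clock: 4.03
eef_pos: [0.5823, 0.1865, 0.0847]
tool_rot: [0.771, 0.637, 0.005, 0.002]
ft_force: [-0.8, 0.5, 0.2]
grip_width: 0.0512
shift [-0.0015 -0.0045  0.0417] turn [ 0.0102 -0.0056 -0.0015] pos [0.5823 0.1865 0.0847] w 0.0512 F [-0.8  0.5  0.2] t 4.0333
```

View pics/g2.png

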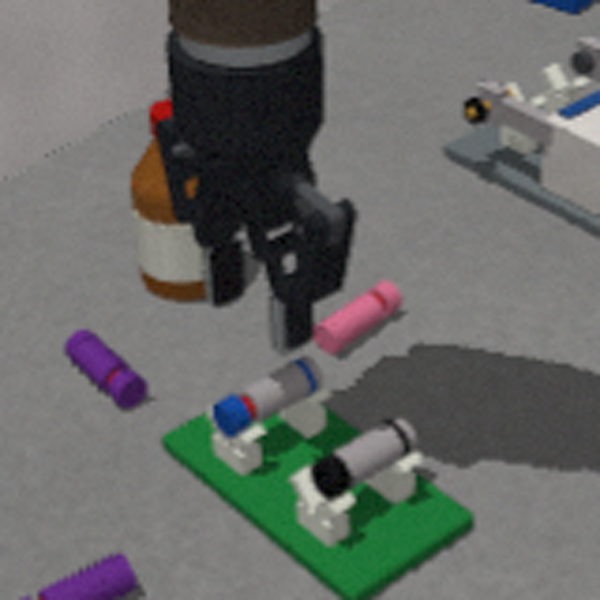

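The fingertips are at crop (225,305) and (290,350), above the blue-capped cartridge and higher than the projection predicts. I'll check what height they are at.

Run:
```python
from h import *
tip=np.array([[150+225/3.75,110+303/3.75],[150+292/3.75,110+348/3.75]])
for z in(.068,.075,.08,.085,.09,.1): 
    w=onz('side',tip,z);print(z,w.round(4)[:,:2].tolist(),w.mean(0).round(4), np.linalg.norm(w[0]-w[1]).round(4))
o=readout.get_obs();print(R.from_quat(o['tool_rot']).as_matrix().round(3),o['eef_pos'])
print(proj('side',[o['eef_pos'],[.743,.081,.13],[.743,.081,0]]))
```

```text
0.068 [[0.6324, 0.1587], [0.5731, 0.1685]] [0.6027 0.1636 0.068 ] 0.0601
0.075 [[0.6255, 0.1657], [0.5671, 0.1754]] [0.5963 0.1705 0.075 ] 0.0593
0.08 [[0.6206, 0.1707], [0.5627, 0.1803]] [0.5917 0.1755 0.08  ] 0.0587
0.085 [[0.6157, 0.1757], [0.5584, 0.1852]] [0.5871 0.1805 0.085 ] 0.0581
0.09 [[0.6108, 0.1807], [0.5541, 0.1901]] [0.5825 0.1854 0.09  ] 0.0575
0.1 [[0.601, 0.1907], [0.5455, 0.2]] [0.5732 0.1953 0.1   ] 0.0562
[[ 0.189  0.982  0.011]
 [ 0.982 -0.189  0.004]
 [ 0.006  0.01  -1.   ]] [0.58237157 0.1865096  0.08483453]
[[218.55546168 198.94355115]
 [195.55979693 138.33132254]
 [199.813107   183.15593526]]
```

```bash
python3 -m crank '-.001 -.004 .01 0.01 -0.005 -0.001 -0.2;0 0 .01 0 0 0 -0.2;0 0 .01 0 0 0 -0.2;0 0 0 0 0 0 -0.2;0 0 0 0 0 0 -0.2'
python3 go.py .578 .186 .043 79.2
python3 - <<'E'
from h import *
S=viewer.camera('side')
cv2.imwrite('pics/g3.png',cv2.resize(S[150:270,170:290],(600,600),interpolation=cv2.INTER_CUBIC)[:,:,::-1])
E
```

```text
clock: 4.5
eef_pos: [0.5782, 0.1866, 0.0522]
tool_rot: [0.771, 0.637, 0.0, -0.0]
ft_force: [-0.0, -0.1, -0.0]
grip_width: 0.0514
shift [-0.0007 -0.      0.0092] turn [ 0.0002 -0.0006 -0.0001] pos [0.5782 0.1866 0.0522] w 0.0514 F [-0.  -0.1 -0. ] t 4.5
```

View pics/g3.png

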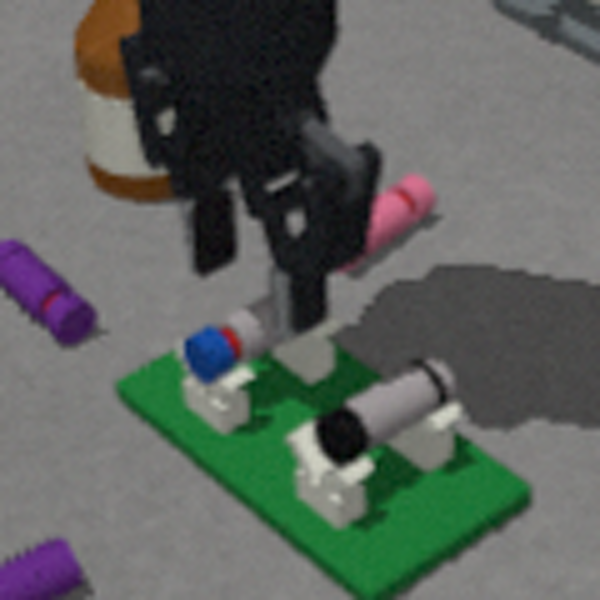

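The fingers straddle the tube of the blue-capped cartridge: far tip at crop (215,272), near tip at (300,330). The tips look somewhat high, so I'll go slightly deeper than nominal. Even by the spec sheet that leaves clearance to the tray.

```bash
python3 -m crank '-.0005 0 .007 0 0 0 -0.2;0 0 .005 0 0 0 -0.2;0 0 0 0 0 0 -0.2;0 0 0 0 0 0 -0.2'
python3 go.py .578 .186 .040 79.2
python3 -m crank '0 0 0 0 0 0 0.2;0 0 0 0 0 0 .4;0 0 0 0 0 0 .6;0 0 0 0 0 0 .8;0 0 0 0 0 0 .8;0 0 0 0 0 0 .8'
python3 go.py .578 .186 .040 79.2
python3 - <<'E'
from h import *
S=viewer.camera('side')
cv2.imwrite('pics/g4.png',cv2.resize(S[150:270,170:290],(600,600),interpolation=cv2.INTER_CUBIC)[:,:,::-1])
E
```

```text
clock: 4.88
eef_pos: [0.5778, 0.186, 0.0386]
tool_rot: [0.771, 0.637, -0.0, -0.0]
ft_force: [0.0, 0.1, 1.2]
grip_width: 0.0512
shift [ 0.0001  0.0002 -0.0014] turn [-0.0005 -0.0002 -0.0002] pos [0.5778 0.186  0.0386] w 0.0512 F [0.  0.1 1.2] t 4.8833
clock: 5.38
eef_pos: [0.5777, 0.186, 0.0392]
tool_rot: [0.771, 0.637, 0.0, -0.0]
ft_force: [-0.1, -0.0, -0.5]
grip_width: 0.0188
shift [ 0.      0.0003 -0.0008] turn [-0.0005 -0.0005 -0.0002] pos [0.5777 0.186  0.0392] w 0.0188 F [-0.1 -0.  -0.5] t 5.3833
```

View pics/g4.png

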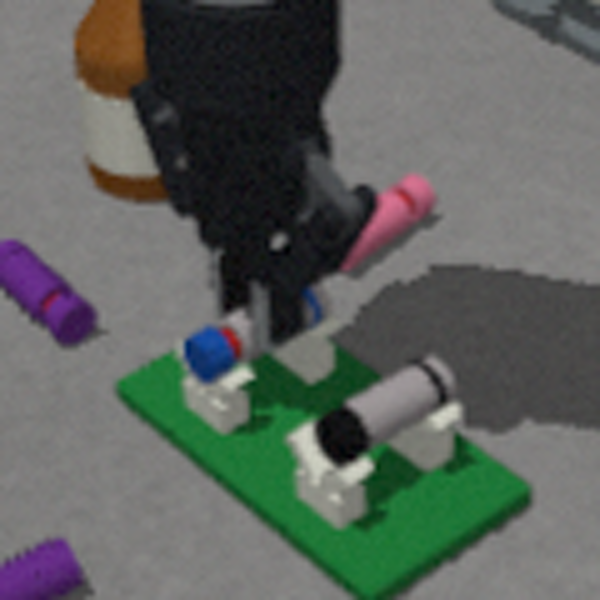

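```bash
python3 -m crank '0 0 0 0 0 0 .8;0 0 0 0 0 0 .8;0 0 0 0 0 0 .8'
python3 go.py .578 .186 .040 79.2
python3 - <<'E'
from h import *
o=readout.get_obs(); M=R.from_quat(o['tool_rot']).as_matrix()
for uv in((170+260/5,150+353/5),(170+290/5,150+345/5)):
    e,d=ray('side',uv);d=d[0]
    n=M[:,1]
    for off in(.0094,.0239):
        q=o['eef_pos']-n*off; s=((q-e)@n)/(d@n); print(uv,off,M.T@(e+s*d-o['eef_pos']),(e+s*d)[2])
E
```

```text
clock: 5.68
eef_pos: [0.5777, 0.186, 0.0392]
tool_rot: [0.771, 0.637, -0.0, -0.0]
ft_force: [-0.5, -0.1, -0.1]
grip_width: 0.0189
shift [ 0.0001  0.0003 -0.0008] turn [-0.0006 -0.0004 -0.0002] pos [0.5777 0.186  0.0392] w 0.0189 F [-0.5 -0.1 -0.1] t 5.6833
(222.0, 220.6) 0.0094 [ 0.0062176  -0.0094      0.00138992] 0.0378139126085405
(222.0, 220.6) 0.0239 [ 0.01699449 -0.0239     -0.01377001] 0.05298685947473736
(228.0, 219.0) 0.0094 [-0.00997516 -0.0094      0.00612338] 0.03307437367834365
(228.0, 219.0) 0.0239 [ 0.00127331 -0.0239     -0.0091744 ] 0.0483853510769402
```

```bash
python3 -m crank '0 0 -.01 0 0 0 .8;0 0 -.015 0 0 0 .8;0 0 -.02 0 0 0 .8;0 0 -.02 0 0 0 .8;0 0 -.02 0 0 0 .8;0 0 -.01 0 0 0 .8;0 0 0 0 0 0 .8;0 0 0 0 0 0 .8'
python3 go.py .6446 -.2139 .15 79.2
python3 - <<'E'
from h import *
S=viewer.camera('side')
cv2.imwrite('pics/g5.png',cv2.resize(S[110:270,150:310],(600,600),interpolation=cv2.INTER_CUBIC)[:,:,::-1])
E
```

```text
clock: 6.35
eef_pos: [0.5758, 0.1851, 0.1394]
tool_rot: [0.771, 0.637, -0.002, -0.001]
ft_force: [-0.1, 0.3, -2.6]
grip_width: 0.0192
shift [-0.3791  0.1424 -0.0104] turn [-0.0049  0.0024 -0.0004] pos [0.5758 0.1851 0.1394] w 0.0192 F [-0.1  0.3 -2.6] t 6.35
```

View pics/g5.png

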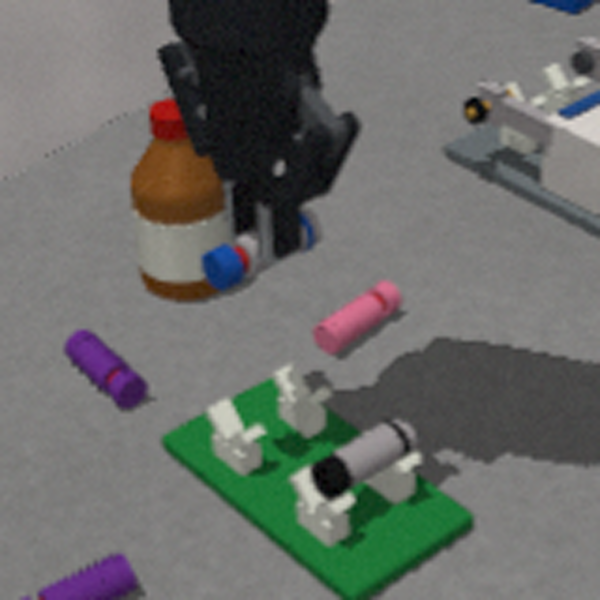

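The cartridge is held level: cap at crop (225,265), ring at (305,230). The finished one is undisturbed at (365,460). Next, the move to the press.

```bash
python3 -m crank '0 0 -.01 -.005 .002 0 .8;-.0316 .0118 0 0 0 0 .8;-.0316 .0118 0 0 0 0 .8;-.0316 .0118 0 0 0 0 .8;-.0316 .0118 0 0 0 0 .8;-.0316 .0118 0 0 0 0 .8;-.0316 .0118 0 0 0 0 .8;-.0316 .0118 0 0 0 0 .8;-.0316 .0118 0 0 0 0 .8;-.0316 .0118 0 0 0 0 .8;-.0316 .0118 0 0 0 0 .8;-.02 .008 0 0 0 0 .8;-.01 .006 0 0 0 0 .8;0 0 0 0 0 0 .8;0 0 0 0 0 0 .8'
python3 go.py .6446 -.2139 .12 79.1
```

```text
clock: 7.65
eef_pos: [0.6367, -0.1941, 0.1397]
tool_rot: [0.769, 0.639, -0.007, -0.007]
ft_force: [1.1, 0.4, -3.3]
grip_width: 0.0195
shift [-0.018   0.0118  0.0195] turn [-0.0202  0.0023  0.0069] pos [ 0.6367 -0.1941  0.1397] w 0.0195 F [ 1.1  0.4 -3.3] t 7.65
```

```bash
python3 -m crank '-.018 .012 .005 -.02 .002 .007 .8;0 0 .01 0 0 0 .8;0 0 0 0 0 0 .8;0 0 0 0 0 0 .8'
python3 go.py .6446 -.2139 .08 79.1
```

```text
clock: 7.98
eef_pos: [0.6438, -0.2096, 0.1228]
tool_rot: [0.77, 0.638, -0.001, -0.002]
ft_force: [-0.9, -0.1, -1.8]
grip_width: 0.0189
shift [-0.0041  0.0017  0.0428] turn [-0.0041 -0.0019  0.0038] pos [ 0.6438 -0.2096  0.1228] w 0.0189 F [-0.9 -0.1 -1.8] t 7.9833
```

```bash
python3 -m crank '-.004 .0015 .005 -.004 -.002 .004 .8;0 0 .01 0 0 0 .8;0 0 .01 0 0 0 .8;0 0 .01 0 0 0 .8;0 0 0 0 0 0 .8;0 0 0 0 0 0 .8'
python3 go.py .6446 -.2139 .055 79.1
python3 - <<'E'
from h import *
S=viewer.camera('side');T=viewer.camera('top')
a=cv2.resize(T[145:245,340:440],(390,390),interpolation=cv2.INTER_CUBIC);b=cv2.resize(S[100:180,250:330],(390,390),interpolation=cv2.INTER_CUBIC)
cv2.imwrite('pics/g6.png',np.hstack([a,b])[:,:,::-1])
E
```

```text
clock: 8.48
eef_pos: [0.6441, -0.209, 0.0845]
tool_rot: [0.769, 0.639, -0.0, -0.001]
ft_force: [-0.3, -0.4, -1.2]
grip_width: 0.0192
shift [-0.0047  0.0015  0.0295] turn [-0.0019 -0.0007  0.0054] pos [ 0.6441 -0.209   0.0845] w 0.0192 F [-0.3 -0.4 -1.2] t 8.4833
```

View pics/g6.png

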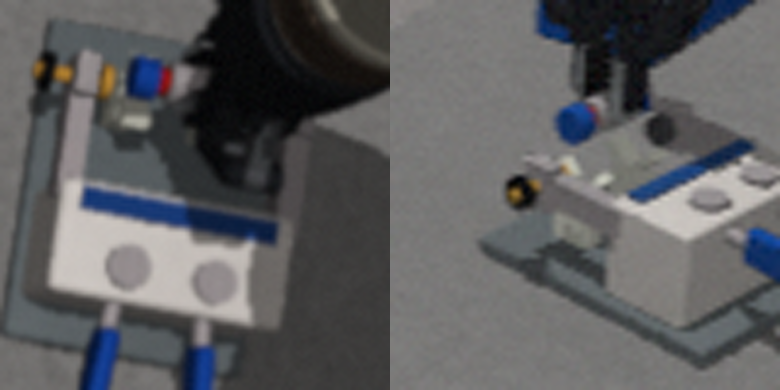

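Top view: the cap is at crop (145,78), lined up with the brass screw at (105,80). Side view: the cartridge hovers above the cradle. I'll check the numbers.

Run:
```python
from h import *
T=viewer.camera('top')
m,bl,l=blobs(T,(105,150,60),(125,255,255),20)
a=np.radians(-10.9);X=np.array([np.cos(a),np.sin(a),0]);Y=np.array([-X[1],X[0],0]);O=np.array([.571,-.1997,0])
for c,s,b in bl:
    if 360<c[0]<400 and c[1]<180: w=onz('top',c,.0903)[0]-O;print(c,s,b,w@X,w@Y)
e=readout.get_obs()['eef_pos']-O;print('tcp',e@X,e@Y)
```

```text
[376.8 164.4] 65 [373 160   8  10] 0.07409552828824947 0.03093734813784377
tcp 0.0739522961572108 0.004340896633789226
```

```bash
python3 -m crank '-.005 .0015 0 -.002 0 .005 .8;-.001 0.0005 0 0 0 0 .8;0 0 0 0 0 0 .8'
python3 go.py .6446 -.2139 .055 79.1
```

```text
clock: 8.88
eef_pos: [0.6465, -0.2167, 0.0869]
tool_rot: [0.771, 0.637, 0.001, 0.002]
ft_force: [0.8, -0.1, -2.3]
grip_width: 0.0188
shift [ 0.0024 -0.0026  0.0319] turn [ 0.0044  0.     -0.0005] pos [ 0.6465 -0.2167  0.0869] w 0.0188 F [ 0.8 -0.1 -2.3] t 8.8833
```

```bash
python3 -m crank '.001 -.001 .004 .004 0 0 .8;0 0 .004 0 0 0 .8;0 0 .003 0 0 0 .8;0 0 0 0 0 0 .8;0 0 0 0 0 0 .8'
python3 go.py .6446 -.2139 .055 79.1
```

```text
clock: 9.3
eef_pos: [0.6461, -0.2164, 0.0757]
tool_rot: [0.772, 0.636, 0.001, 0.001]
ft_force: [-0.6, -0.8, -2.3]
grip_width: 0.0189
shift [ 0.0021 -0.002   0.0207] turn [ 0.0019  0.0002 -0.0015] pos [ 0.6461 -0.2164  0.0757] w 0.0189 F [-0.6 -0.8 -2.3] t 9.3
```

```bash
python3 -m crank '.002 -.002 .004 .002 0 -.001 .8;0 0 .004 0 0 0 .8;0 0 .003 0 0 0 .8;0 0 .003 0 0 0 .8;0 0 0 0 0 0 .8;0 0 0 0 0 0 .8'
python3 go.py .6446 -.2139 .055 79.1
```

```text
clock: 9.8
eef_pos: [0.6439, -0.2132, 0.0595]
tool_rot: [0.771, 0.637, -0.001, -0.001]
ft_force: [-0.8, -0.8, -1.9]
grip_width: 0.0189
shift [-0.0006  0.0008  0.0045] turn [-0.0017 -0.      0.0002] pos [ 0.6439 -0.2132  0.0595] w 0.0189 F [-0.8 -0.8 -1.9] t 9.8
```

Aligned. I'll lower the rest of the way, watching the force.

```bash
python3 -m crank '0 0 .002 0 0 0 .8;0 0 .0015 0 0 0 .8;0 0 0 0 0 0 .8'
python3 go.py .6446 -.2139 .0542 79.1; python3 -m crank '0 0 .001 0 0 0 .8;0 0 0 0 0 0 .8'
python3 go.py .6446 -.2139 .0542 79.1
```

```text
clock: 10.05
eef_pos: [0.6441, -0.2132, 0.0558]
tool_rot: [0.771, 0.637, -0.0, -0.001]
ft_force: [0.0, 0.0, -1.7]
grip_width: 0.0191
shift [-0.0005  0.0006  0.0016] turn [-0.0014  0.      0.0002] pos [ 0.6441 -0.2132  0.0558] w 0.0191 F [ 0.   0.  -1.7] t 10.05
clock: 10.22
eef_pos: [0.6443, -0.2134, 0.0549]
tool_rot: [0.771, 0.637, -0.0, -0.0]
ft_force: [0.3, 0.5, -1.8]
grip_width: 0.0188
shift [-0.0005  0.0004  0.0007] turn [-0.0008  0.0001  0.0001] pos [ 0.6443 -0.2134  0.0549] w 0.0188 F [ 0.3  0.5 -1.8] t 10.2167
```

```bash
python3 -m crank '0 0 .001 0 0 0 .8;0 0 0 0 0 0 .8;0 0 0 0 0 0 .8'; python3 -m crank '0 0 0 0 0 0 .6;0 0 0 0 0 0 .5;0 0 0 0 0 0 .4;0 0 0 0 0 0 .3;0 0 0 0 0 0 .2;0 0 0 0 0 0 0;0 0 0 0 0 0 0;0 0 0 0 0 0 0;0 0 -.01 0 0 0 0;0 0 -.015 0 0 0 0;0 0 -.02 0 0 0 0;0 0 -.03 0 0 0 0;0 0 -.03 0 0 0 0;0 0 0 0 0 0 0'
python3 go.py .4728 -.1808 .16 79.1
```

```text
clock: 10.47
eef_pos: [0.6447, -0.2135, 0.0545]
tool_rot: [0.771, 0.637, 0.0, 0.0]
ft_force: [-0.2, 0.3, -2.1]
grip_width: 0.0194
clock: 11.63
eef_pos: [0.6439, -0.2133, 0.1664]
tool_rot: [0.771, 0.637, -0.0, -0.0]
ft_force: [0.7, 0.3, 2.3]
grip_width: 0.0425
shift [-0.0005 -0.1741  0.0065] turn [-0.001  0.    -0.   ] pos [ 0.6439 -0.2133  0.1664] w 0.0425 F [0.7 0.3 2.3] t 11.6333
```

```bash
python3 -m crank '0 -.03 0 0 0 0 -.5;0 -.035 0 0 0 0 -1;0 -.035 0 0 0 0 -1;0 -.03 0 0 0 0 -1;0 -.025 0 0 0 0 -1;0 0 0 0 0 0 -1;0 0 0 0 0 .12 -1;0 0 0 0 0 .12 -1;0 0 0 0 0 .12 -1;0 0 0 0 0 .12 -1;0 0 0 0 0 .12 -1;0 0 0 0 0 .12 -1;0 0 0 0 0 .12 -1;0 0 0 0 0 .12 -1;0 0 0 0 0 .12 -1;0 0 0 0 0 .12 -1;0 0 0 0 0 .12 -1;0 0 0 0 0 .12 -1;0 0 0 0 0 0 -1;0 0 0 0 0 0 -1'
python3 go.py .4728 -.1808 .12 -10.9
```

```text
clock: 13.3
eef_pos: [0.4944, -0.185, 0.1777]
tool_rot: [0.998, -0.058, 0.011, 0.003]
ft_force: [0.6, -0.6, 0.6]
grip_width: 0.0852
shift [-0.0233 -0.002   0.0572] turn [ 0.0044 -0.0233  0.0741] pos [ 0.4944 -0.185   0.1777] w 0.0852 F [ 0.6 -0.6  0.6] t 13.3
```

```bash
python3 -m crank '-.02 -.002 .01 .004 -.023 .074 -1;-.003 0 .02 0 0 0 -1;0 0 .01 0 0 0 -1;0 0 0 0 0 0 -1;0 0 0 0 0 0 -1'
python3 go.py .4728 -.1808 .1 -10.9
python3 - <<'E'
from h import *
S=viewer.camera('side');T=viewer.camera('top')
a=cv2.resize(T[145:285,320:460],(390,390),interpolation=cv2.INTER_CUBIC);b=cv2.resize(S[90:190,260:360],(390,390),interpolation=cv2.INTER_CUBIC)
cv2.imwrite('pics/g7.png',np.hstack([a,b])[:,:,::-1])
E
```

```text
clock: 13.72
eef_pos: [0.4745, -0.181, 0.1385]
tool_rot: [0.996, -0.09, 0.003, 0.001]
ft_force: [0.3, -1.4, 0.9]
grip_width: 0.0853
shift [-0.0019  0.0001  0.0385] turn [ 0.0013 -0.0057  0.0091] pos [ 0.4745 -0.181   0.1385] w 0.0853 F [ 0.3 -1.4  0.9] t 13.7167
```

View pics/g7.png

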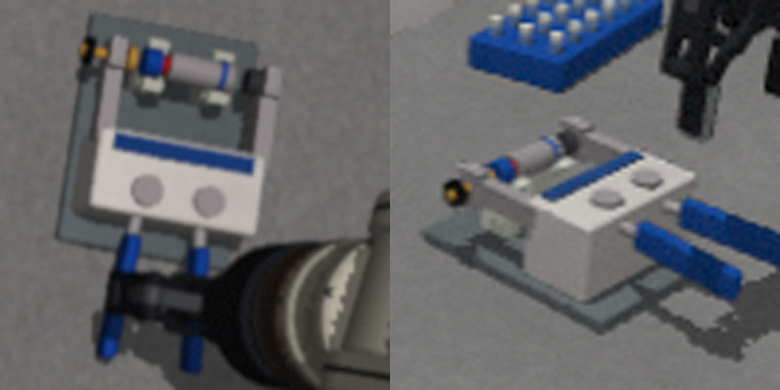

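The cartridge lies level in the cradle: cap at top crop (152,62), gap still visible, right of the brass screw at (130,62). The gripper is above the handles. I'll lower it over them.

```bash
python3 -m crank '-.0015 0 .01 .001 -.006 .009 -1;0 0 .015 0 0 0 -1;0 0 .015 0 0 0 -1;0 0 0 0 0 0 -1;0 0 0 0 0 0 -1'
python3 go.py .4728 -.1808 .053 -10.9
```

```text
clock: 14.23
eef_pos: [0.4773, -0.1822, 0.0999]
tool_rot: [0.995, -0.095, 0.004, 0.001]
ft_force: [0.2, -0.6, 0.4]
grip_width: 0.0853
shift [-0.005  -0.0006  0.0469] turn [ 0.0017 -0.0078 -0.0004] pos [ 0.4773 -0.1822  0.0999] w 0.0853 F [ 0.2 -0.6  0.4] t 14.2333
```

```bash
python3 -m crank '-.004 0 .008 .002 -.008 0 -1;0 0 .01 0 0 0 -1;0 0 .01 0 0 0 -1;0 0 .005 0 0 0 -1;0 0 0 0 0 0 -1;0 0 0 0 0 0 -1'
python3 go.py .4728 -.1808 .053 -10.9
```

```text
clock: 14.73
eef_pos: [0.4743, -0.1819, 0.0652]
tool_rot: [0.995, -0.095, 0.001, 0.0]
ft_force: [-1.0, -0.4, -0.2]
grip_width: 0.0852
shift [-0.0017 -0.0008  0.0122] turn [-0.     -0.0015 -0.0003] pos [ 0.4743 -0.1819  0.0652] w 0.0852 F [-1.  -0.4 -0.2] t 14.7333
```

```bash
python3 -m crank '-.001 -.001 .006 0 -.0015 0 -1;0 0 .005 0 0 0 -1;0 0 0 0 0 0 -1;0 0 0 0 0 0 -1'
python3 go.py .4728 -.1808 .053 -10.9
python3 -m crank '0 0 0 0 0 0 -.9;0 0 0 0 0 0 -.8;0 0 0 0 0 0 -.7;0 0 0 0 0 0 -.65;0 0 0 0 0 0 -.65;0 0 0 0 0 0 -.65'
python3 go.py .4728 -.1808 .053 -10.9
python3 - <<'E'
from h import *
S=viewer.camera('side');T=viewer.camera('top')
a=cv2.resize(T[145:285,320:460],(390,390),interpolation=cv2.INTER_CUBIC);b=cv2.resize(S[90:190,300:400],(390,390),interpolation=cv2.INTER_CUBIC)
cv2.imwrite('pics/g8.png',np.hstack([a,b])[:,:,::-1])
E
```

```text
clock: 15.07
eef_pos: [0.4739, -0.1808, 0.0535]
tool_rot: [0.995, -0.095, 0.0, 0.0]
ft_force: [0.3, -0.2, -0.0]
grip_width: 0.0853
shift [-0.001   0.0002  0.0005] turn [ 0.0001 -0.0008 -0.0002] pos [ 0.4739 -0.1808  0.0535] w 0.0853 F [ 0.3 -0.2 -0. ] t 15.0667
clock: 15.57
eef_pos: [0.4746, -0.181, 0.0544]
tool_rot: [0.995, -0.095, 0.001, 0.0]
ft_force: [0.0, 0.1, -0.2]
grip_width: 0.0704
shift [-0.0018  0.0001  0.0014] turn [ 0.0004 -0.0026 -0.0002] pos [ 0.4746 -0.181   0.0544] w 0.0704 F [ 0.   0.1 -0.2] t 15.5667
```

View pics/g8.png

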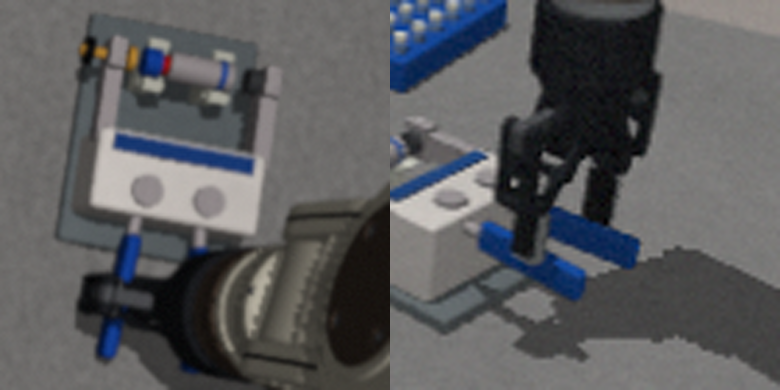

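Side view: the near pad spans the near bar at (530,250), and the far finger is outside the far bar at (600,205). 11 pictures viewed so far. From here I'll measure the cap numerically (blue centroids and red gap in the top view) while squeezing.

```bash
cat > meas.py <<'E'
from h import *
T=viewer.camera('top'); o=readout.get_obs()
m,bl,l=blobs(T[150:190,355:415],(105,110,40),(125,255,255),4)
hsv=cv2.cvtColor(T[150:190,355:415],cv2.COLOR_RGB2HSV).astype(int); red=((hsv[...,0]<8)|(hsv[...,0]>172))&(hsv[...,1]>110)
bl=sorted(bl,key=lambda b:b[0][0]); P=[onz('top',b[0]+[355,150],.068)[0] for b in bl]
print('blobs',[(b[0].tolist(),int(b[1])) for b in bl],'capring mm',round(1e3*np.linalg.norm(P[0]-P[-1]),1),'red',red.sum())
a=np.radians(-10.9);X=np.array([np.cos(a),np.sin(a),0]);Y=np.array([-X[1],X[0],0]);O=np.array([.571,-.1997,0])
print('capY',round(1e3*(P[0]-O)@Y,1),'ringY',round(1e3*(P[-1]-O)@Y,1),'w',round(1e3*o['grip_width'],1),'pos',o['eef_pos'].round(4),'F',o['ft_force'].round(1),'t',round(o['clock'],2))
E
python3 meas.py
python3 -m crank '0 0 0 0 0 0 -.6;0 0 0 0 0 0 -.56;0 0 0 0 0 0 -.52;0 0 0 0 0 0 -.48;0 0 0 0 0 0 -.44;0 0 0 0 0 0 -.40;0 0 0 0 0 0 -.4;0 0 0 0 0 0 -.4;0 0 0 0 0 0 -.4'; python3 meas.py
```

```text
blobs [([18.9, 16.8], 71), ([44.9, 21.5], 17)] capring mm 52.6 red 12
capY 29.6 ringY -23.0 w 70.6 pos [ 0.4745 -0.181   0.0543] F [-0.8  0.3  0. ] t 15.72
clock: 16.47
eef_pos: [0.4743, -0.1825, 0.0552]
tool_rot: [0.995, -0.096, 0.001, 0.002]
ft_force: [-1.4, -0.3, 1.2]
grip_width: 0.0598
blobs [([19.2, 16.9], 65), ([44.9, 21.5], 17)] capring mm 52.0 red 13
capY 29.0 ringY -23.0 w 59.7 pos [ 0.4742 -0.1825  0.0552] F [-1.2 -1.6  0.7] t 16.52
```

```bash
python3 -m crank '0 0 0 0 0 0 -.38;0 0 0 0 0 0 -.36;0 0 0 0 0 0 -.34;0 0 0 0 0 0 -.32;0 0 0 0 0 0 -.30;0 0 0 0 0 0 -.28;0 0 0 0 0 0 -.26;0 0 0 0 0 0 -.24;0 0 0 0 0 0 -.22;0 0 0 0 0 0 -.22;0 0 0 0 0 0 -.22'; python3 meas.py
```

```text
clock: 17.43
eef_pos: [0.4741, -0.1824, 0.0555]
tool_rot: [0.995, -0.096, 0.001, 0.002]
ft_force: [-1.9, -1.5, 2.5]
grip_width: 0.0523
blobs [([19.7, 17.1], 55), ([44.9, 21.5], 17)] capring mm 50.9 red 13
capY 27.9 ringY -23.0 w 52.3 pos [ 0.4741 -0.1825  0.0556] F [-0.4 -0.8  2. ] t 17.48
```

```bash
python3 -m crank '0 0 0 0 0 0 -.21;0 0 0 0 0 0 -.2;0 0 0 0 0 0 -.19;0 0 0 0 0 0 -.18;0 0 0 0 0 0 -.17;0 0 0 0 0 0 -.16;0 0 0 0 0 0 -.15;0 0 0 0 0 0 -.14;0 0 0 0 0 0 -.14;0 0 0 0 0 0 -.14'; python3 meas.py
```

```text
clock: 18.32
eef_pos: [0.4739, -0.1824, 0.0558]
tool_rot: [0.995, -0.096, 0.001, 0.002]
ft_force: [-1.6, 0.2, 3.5]
grip_width: 0.0485
blobs [([19.8, 16.9], 52), ([44.9, 21.5], 17)] capring mm 50.8 red 13
capY 27.8 ringY -23.0 w 48.8 pos [ 0.4739 -0.1824  0.0558] F [-1.9 -1.1  2.3] t 18.37
```

```bash
python3 -m crank '0 0 0 0 0 0 -.13;0 0 0 0 0 0 -.12;0 0 0 0 0 0 -.11;0 0 0 0 0 0 -.1;0 0 0 0 0 0 -.09;0 0 0 0 0 0 -.08;0 0 0 0 0 0 -.08;0 0 0 0 0 0 -.08'; python3 meas.py
```

```text
clock: 19.03
eef_pos: [0.4737, -0.1823, 0.0561]
tool_rot: [0.995, -0.096, 0.001, 0.002]
ft_force: [-2.3, -1.0, 4.3]
grip_width: 0.0462
blobs [([20.4, 17.3], 48), ([45.3, 22.2], 13)] capring mm 50.5 red 15
capY 26.5 ringY -24.0 w 46.1 pos [ 0.4737 -0.1823  0.0561] F [-2.3 -0.   4.5] t 19.08
```

```bash
python3 -m crank '0 0 0 0 0 0 -.07;0 0 0 0 0 0 -.06;0 0 0 0 0 0 -.05;0 0 0 0 0 0 -.04;0 0 0 0 0 0 -.04;0 0 0 0 0 0 -.04'; python3 meas.py
```

```text
clock: 19.58
eef_pos: [0.4735, -0.1823, 0.0564]
tool_rot: [0.995, -0.096, 0.001, 0.002]
ft_force: [-2.8, -0.4, 4.4]
grip_width: 0.0444
blobs [([20.8, 17.4], 52), ([45.8, 21.9], 15)] capring mm 50.6 red 13
capY 25.7 ringY -24.9 w 44.6 pos [ 0.4734 -0.1823  0.0564] F [-2.6 -1.7  4.8] t 19.63
```

```bash
python3 -m crank '0 0 0 0 0 0 -.03;0 0 0 0 0 0 -.02;0 0 0 0 0 0 -.01;0 0 0 0 0 0 0;0 0 0 0 0 0 0;0 0 0 0 0 0 0'; python3 meas.py
```

```text
clock: 20.13
eef_pos: [0.4733, -0.1822, 0.0566]
tool_rot: [0.995, -0.096, 0.001, 0.002]
ft_force: [-2.7, -0.4, 4.7]
grip_width: 0.0429
blobs [([21.1, 17.4], 50), ([46.0, 21.9], 17)] capring mm 50.4 red 12
capY 25.1 ringY -25.3 w 42.7 pos [ 0.4733 -0.1822  0.0566] F [-2.7 -1.6  4.6] t 20.18
```

```bash
python3 -m crank '0 0 0 0 0 0 .01;0 0 0 0 0 0 .02;0 0 0 0 0 0 .03;0 0 0 0 0 0 .03;0 0 0 0 0 0 .03'; python3 meas.py
```

```text
clock: 20.6
eef_pos: [0.4732, -0.1822, 0.0568]
tool_rot: [0.995, -0.096, 0.001, 0.002]
ft_force: [-2.7, -0.5, 4.2]
grip_width: 0.0416
blobs [([21.2, 17.5], 49), ([45.9, 21.8], 16)] capring mm 49.9 red 10
capY 24.9 ringY -25.0 w 41.7 pos [ 0.4732 -0.1822  0.0568] F [-2.1 -1.1  4.3] t 20.65
```

```bash
python3 -m crank '0 0 0 0 0 0 .04;0 0 0 0 0 0 .05;0 0 0 0 0 0 .05' | grep width; python3 meas.py;python3 -m crank '0 0 0 0 0 0 .06;0 0 0 0 0 0 .07;0 0 0 0 0 0 .07' | grep width; python3 meas.py
```

```text
grip_width: 0.0408
blobs [([21.4, 17.6], 48), ([45.7, 22.1], 14)] capring mm 49.2 red 9
capY 24.5 ringY -24.7 w 41.0 pos [ 0.4731 -0.1822  0.0569] F [-1.6 -1.   5.6] t 20.95
grip_width: 0.0401
blobs [([21.5, 17.5], 50), ([45.3, 22.6], 13)] capring mm 48.4 red 6
capY 24.3 ringY -24.1 w 40.2 pos [ 0.4731 -0.1822  0.057 ] F [-2.9 -0.8  5.7] t 21.25
```

```bash
python3 -m crank '0 0 0 0 0 0 .08;0 0 0 0 0 0 .09;0 0 0 0 0 0 .09' | grep width; python3 meas.py
```

```text
grip_width: 0.0392
blobs [([21.8, 17.4], 54), ([45.1, 21.7], 16)] capring mm 47.2 red 2
capY 23.7 ringY -23.4 w 39.2 pos [ 0.4729 -0.1821  0.0571] F [-3.3 -0.   4.9] t 21.55
```

```bash
python3 -m crank '0 0 0 0 0 0 .10;0 0 0 0 0 0 .11;0 0 0 0 0 0 .11' | grep width; python3 meas.py;python3 -m crank '0 0 0 0 0 0 .12;0 0 0 0 0 0 .13;0 0 0 0 0 0 .13' | grep width; python3 meas.py
```

```text
grip_width: 0.0383
blobs [([22.4, 17.7], 54), ([44.8, 21.6], 16)] capring mm 45.3 red 0
capY 22.5 ringY -22.8 w 38.1 pos [ 0.4728 -0.1821  0.0572] F [-2.4 -0.6  4.5] t 21.85
grip_width: 0.0374
blobs [([22.5, 17.7], 53), ([44.3, 22.1], 15)] capring mm 44.2 red 0
capY 22.3 ringY -22.0 w 36.9 pos [ 0.4726 -0.1821  0.0573] F [-2.6 -1.4  5.3] t 22.15
```

```bash
for i in 1; do python3 -m crank '0 0 0 0 0 0 .14;0 0 0 0 0 0 .15;0 0 0 0 0 0 .15' | grep width; python3 meas.py; done; python3 -m crank '0 0 0 0 0 0 .16;0 0 0 0 0 0 .16' | grep width; python3 meas.py
```

```text
grip_width: 0.0365
blobs [([22.6, 17.7], 52), ([44.4, 21.9], 14)] capring mm 44.2 red 0
capY 22.1 ringY -22.1 w 36.3 pos [ 0.4726 -0.1821  0.0574] F [-2.3  0.4  5.2] t 22.45
grip_width: 0.0363
blobs [([22.6, 17.7], 52), ([44.4, 21.9], 14)] capring mm 44.2 red 0
capY 22.1 ringY -22.1 w 35.8 pos [ 0.4726 -0.1821  0.0574] F [-2.7 -0.8  4.4] t 22.67
```

```bash
for i in 1 2 3 4 5 6; do python3 -m crank '0 0 0 0 0 0 .16' | grep width; done; for i in 1 2 3 4 5 6; do python3 -m crank '0 0 0 0 0 0 .17' | grep width; done; python3 meas.py
```

```text
grip_width: 0.0361
grip_width: 0.0359
grip_width: 0.0359
grip_width: 0.0359
grip_width: 0.0358
grip_width: 0.0361
grip_width: 0.0356
grip_width: 0.0356
grip_width: 0.036
grip_width: 0.0354
grip_width: 0.0356
grip_width: 0.0354
blobs [([22.6, 17.7], 52), ([44.4, 21.9], 14)] capring mm 44.2 red 0
capY 22.1 ringY -22.1 w 35.7 pos [ 0.4726 -0.1821  0.0575] F [-2.8 -0.2  5.5] t 23.72
```

```bash
for i in 1 2 3 4 5 6; do python3 -m crank '0 0 0 0 0 0 .18' | grep width; done; python3 meas.py
```

```text
grip_width: 0.0353
grip_width: 0.0354
grip_width: 0.0352
grip_width: 0.0354
grip_width: 0.0354
grip_width: 0.0355
blobs [([22.6, 17.7], 52), ([44.4, 21.9], 14)] capring mm 44.2 red 0
capY 22.1 ringY -22.1 w 35.5 pos [ 0.4725 -0.1821  0.0575] F [-2.6 -0.2  5.7] t 24.27
```

The lag rose from about 0.2 to 0.44 mm, so it is firming up, to about the level of the first peak. The cap position is constant and the gap is gone. I'll stop here and open slowly.

```bash
python3 -m crank '0 0 0 0 0 0 .14;0 0 0 0 0 0 .1;0 0 0 0 0 0 .04;0 0 0 0 0 0 -.02;0 0 0 0 0 0 -.08;0 0 0 0 0 0 -.14;0 0 0 0 0 0 -.2;0 0 0 0 0 0 -.26;0 0 0 0 0 0 -.32;0 0 0 0 0 0 -.38;0 0 0 0 0 0 -.44;0 0 0 0 0 0 -.5;0 0 0 0 0 0 -.6;0 0 0 0 0 0 -.7;0 0 0 0 0 0 -.8;0 0 0 0 0 0 -.9;0 0 0 0 0 0 -1;0 0 0 0 0 0 -1;0 0 0 0 0 0 -1;0 0 0 0 0 0 -1'; python3 meas.py; python3 go.py .4728 -.1815 .16 -10.9
```

```text
clock: 25.93
eef_pos: [0.4736, -0.1808, 0.0553]
tool_rot: [0.995, -0.095, 0.0, 0.0]
ft_force: [-1.1, 0.2, 0.3]
grip_width: 0.0853
blobs [([21.8, 17.6], 68), ([44.4, 21.9], 14)] capring mm 45.8 red 0
capY 23.7 ringY -22.1 w 85.3 pos [ 0.4735 -0.1808  0.0553] F [0.3 0.8 0.3] t 25.98
shift [-0.0005  0.0009 -0.1047] turn [ 0.0006 -0.0006 -0.0003] pos [ 0.4735 -0.1808  0.0553] w 0.0853 F [0.3 0.8 0.3] t 25.9833
```

```bash
python3 -m crank '0 0 -.005 0 0 0 -1;0 0 -.01 0 0 0 -1;0 0 -.015 0 0 0 -1;0 0 -.02 0 0 0 -1;0 0 -.03 0 0 0 -1;0 0 -.03 0 0 0 -1;0 0 -.03 0 0 0 -1;0 0 0 0 0 0 -1;0 0 0 0 0 0 -1;-.03 0 0 0 0 0 -1;-.03 0 0 0 0 0 -1;0 0 0 0 0 0 -1;0 0 0 0 0 0 -1'; python3 meas.py
python3 - <<'E'
from h import *
S=viewer.camera('side');T=viewer.camera('top')
a=cv2.resize(T[60:320,140:440],(460,399),interpolation=cv2.INTER_CUBIC)[:390];b=cv2.resize(T[145:285,340:440],(279,390),interpolation=cv2.INTER_CUBIC)
cv2.imwrite('pics/g9.png',np.hstack([a,b])[:,:,::-1])
E
```

```text
clock: 27.07
eef_pos: [0.4117, -0.1684, 0.2067]
tool_rot: [0.995, -0.095, 0.001, 0.0]
ft_force: [-0.1, 0.3, 0.7]
grip_width: 0.0854
blobs [([21.8, 17.6], 68), ([44.4, 21.9], 14)] capring mm 45.8 red 0
capY 23.7 ringY -22.1 w 85.4 pos [ 0.4114 -0.1683  0.2065] F [-1.   0.2 -0.2] t 27.12
```

View pics/g9.png

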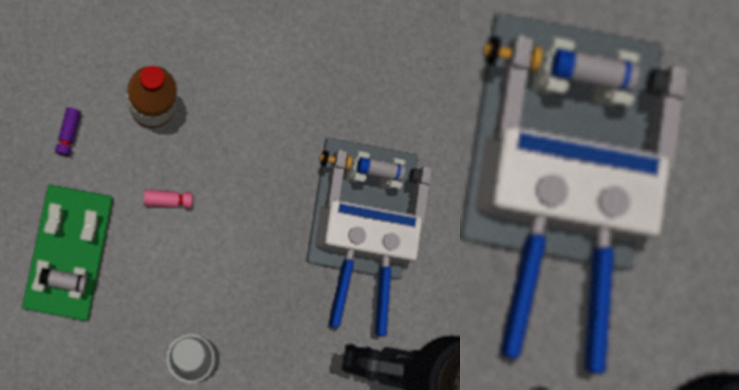

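The cap is flush on the tube, right crop (562,65), with no red showing. The handles are open at (522,295) and (600,305), the jaws are clear of both ends, and the finished cartridge, bottle and beaker are in place. The gripper touches nothing, so I'll hand in.

```bash
python3 -c "
from workcell import order; print(order.job_done())"
```

```text
the job is handed in; nothing more can be done
None
```

The capped cartridge is closed and lying in the press cradle, and I handed the job in at about 27 s of the 58 s allowed. I took the blue-capped cartridge from the tray, laid it in the cradle, let go, and squeezed the handles slowly through the peak until it just firmed up. Then I let the handles open and moved the gripper clear.

**Last checks:**
- **Cap:** the red gap is gone. The distance from cap to ring shrank by 6.2 mm while squeezing, and by 6.8 mm between the fully open pictures, against a nominal 6 mm; the excess is about the picture accuracy.
- **Firming up:** with no direct grip-force reading, I judged it by how far the gripper width lagged its target. The lag reached about 0.5 mm at the peak, fell to about 0.2 mm, then rose to 0.44 mm at the stop. I opened the handles at that point.
- **Surroundings:** the handles and jaws are open. In the last picture the finished cartridge, bottle and beaker look undisturbed, but I did not measure their positions. The gripper is clear of everything, and the wrist force stayed within about 6 N in every reading.

**What disagreed:**
- The fingertips showed about 10 to 20 mm farther back in the pictures than the description gives.
- The gripper read 19 mm on the 22 mm tube.
- Neither affected the result.

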